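Nest the steel tumblers in pairs without jamming them

ROBOT

A 6-joint arm with a two-finger parallel gripper is mounted at the origin on a cart in front of the work surface, level with it; the furniture and walls round the work are solid. World frame = base frame: x ahead of the robot, y to its left, z up, the work surface at z = 0. Lengths are in m, angles in rad, forces in N, time in s.
With the tool pointing down it reaches from about 0.25 to 0.775 m from the base axis. Payload 4 kg.
Tool frame: the origin (TCP) lies midway between the tips of the shut fingers; the grasp point (between the pads) lies 19 mm behind it (robot.hold_point_z is the distance from the TCP to the grasp point, in m); z points along the fingers, y is the line along which they close (so a half turn about z gives the same grasp; the last joint's range is limited). The gripper opens to 94 mm and grips with 3 to 60 N. Pads are 16 mm wide; open, the fingers measure 119 mm over their backs; the gripper's body (75 mm by 177 mm) begins 78 mm behind the grasp point.
Start: joints at [1.054, 0.087, 1.371, -0, 1.684, -0.103], TCP at [0.221, 0.504, 0.206] pointing down, gripper open.
Joint ranges: [-3.1, 3.1], [-0.76, 2.03], [0.27, 2.55], [-1.08, 4.22], [0.17, 2.65], [-2.57, 2.57]. Speed limits (rad/s): [2.79, 2.79, 3.14, 3.14, 3.14, 3.14].

INTERFACE

Orientations are given as [roll, pitch, yaw] about the fixed x, y, z axes, in that order (R = Rz(yaw) Ry(pitch) Rx(roll)).
In Python, from bench import readout, imaging, robot gives the robot as it stands.
- The arm moves only by the tool carry_out, never from a script. Its argument "motion" is text: rows parted by semicolons, each of 7 numbers parted by spaces: the shift along the tool's x, y, z each as a share of 200 mm, from -1 to 1, then the turn, a rotation vector about the tool's x, y, z each as a share of 120 degrees, from -1 to 1, then the opening, from 0 (shut) to 1 (fully open). A call has 1 to 12 rows; each row shifts and turns the commanded pose from where the row before left it, along the tool's axes as they then stand; what a row does not reach is not made up. A row lasts 1/8 s, in which the tool goes at most 62.5 mm and 10.7 degrees, less where a joint would pass 70% of its speed; a pose out of reach is approached as far as the arm can. A call with a number of a shift or a turn outside -1 to 1 is refused whole. A call with a gripper value outside its range is refused whole. The fingers move at their own pace and stop on an object; the grip force is fixed at half the most. Time passes only in rows, so rows that do not move let the fingers close. It gives the time, the measured TCP pose, the force, the opening and the grip force at its end, in the units of the state.
- readout.get_obs(): the state, without advancing time (a new reading comes with each control period).
- imaging.snapshot(name): name is "side" or "top"; returns a dict with "pixels" (420x560x3 uint8, red, green, blue), "fx", "fy", "cx", "cy" (pixels), "R" (3x3) and "t" (3): a world point X has camera coordinates R X + t. Camera axes: x right, y down, z forward; pixel columns grow to the right and rows downward; lengths in m; the calibration is good to about 2 mm. A picture is of the moment at which its call begins. There is no depth.
- robot.close_job(): hands the job in; it is judged then, once.
The state is a dict: "time": time; "joint_positions": joint angles; "qvel": joint speeds; "joint_torque": joint torques, N m; "tool_pos": TCP position; "ee_rot": TCP orientation; "wrist_force": force on the tool from outside, world axes, zero at the start; "wrist_torque": the same for the moment, N m; "width": finger opening in m; "finger_force": force on a finger pad.
Only numpy, scipy, OpenCV 4.12 (cv2) and the standard library are available. Lean on these libraries where they do the work, as an engineer would, in place of code of your own. Each camera call takes 0.05 s, during which the arm holds its last target. There are 200 camera calls.

TASK

Put the clean steel tumblers away as two nested pairs: lower each loose tumbler into the one of its own size that stands on the wooden board. Let each just come to sit there, upright and under its own weight only: do not drop it in or press it down, or the two will jam. Leave both pairs standing on the board, and do not knock the mug, the lemon or the salt mill about.

Things in the scene. Friction and masses are not known exactly. Their poses are not given: they have to be found in the camera images.
- tall_loose: Loose tall plain steel tumbler, standing on the worktop: open, straight taper, 96 mm high, outside 64 mm across the rim and 48 mm at the foot, wall 2.6 mm, mouth 59 mm inside; about 150 g. Origin: centre of its underside. Nested, its rim ends 31 mm above the other's, so hold it by its top 22 mm only.
- short_loose: Loose short plain steel tumbler, standing on the worktop: open, straight taper, 66 mm high, outside 51 mm across the rim and 40 mm at the foot, wall 2.6 mm, mouth 46 mm inside; about 100 g. Origin: centre of its underside. Nested, its rim ends 31 mm above the other's, so hold it by its top 22 mm only.
- tall_standing: Standing tall plain steel tumbler, unfixed on the wooden board: open, straight taper, 96 mm high, outside 64 mm across the rim and 48 mm at the foot, wall 2.6 mm, mouth 59 mm inside; about 150 g. Origin: centre of its underside. Its like set into it rests wall on wall, underside about 31 mm above this one's; pressed (over about 10 N) or dropped (over about 5 mm) it jams.
- short_standing: Standing short plain steel tumbler, unfixed on the wooden board: open, straight taper, 66 mm high, outside 51 mm across the rim and 40 mm at the foot, wall 2.6 mm, mouth 46 mm inside; about 100 g. Origin: centre of its underside. Its like set into it rests wall on wall, underside about 31 mm above this one's; pressed (over about 10 N) or dropped (over about 5 mm) it jams.
- board: Wooden chopping board, 210 x 300 x 22 mm, lying flat and fixed on the worktop. Origin at the centre of its underside; its length runs along its y. The two standing tumblers stand on it about 140 mm apart, either one at either end. Beware of the glass extractor hood 0.73 m above the worktop at the left (from y = 0.25, x = 0.46 on): lift no higher than needed.
- mug: White dotted mug with a handle, 84 x 115 x 100 mm, a bystander. Origin at the middle of its underside (handle included).
- lemon: Lemon, 78 x 55 x 56 mm, a bystander. Origin on its underside as it was laid.
- salt_mill: Salt mill of wood with a white top, 56 mm across, 183 mm high, a bystander. Origin at the centre of its underside.
Things that resemble listed ones, but are neither listed nor needed, are in the scene too. What is shaped like the tall_loose but blue or red is not meant.

How it is judged:
By the outcome, as a careful person would: the job done as asked, in the order asked, and still so for the second after the job is handed in, with the robot touching nothing.
It also fails if it takes over 48 s, if anything falls off the work surface, if the arm or the gripper's body presses on something with over 40 N, if the wrist force passes 120 N, or if a joint passes its speed limit or range.

## Working session

There is one attempt and no reset: what is moved stays moved. The work goes in short steps, Python scripts to look and compute and a tool call to move; the robot and the scene stay as the last step left them, time stands still between calls to the robot, and variables do not carry over. Pictures are saved under pics/ and viewed, at most 10 in all, crops included, and the job is handed in when it is done.

Besides the shell and the picture viewer there is one more tool, called after "Request:" as name(argument=value, ...) on one line, values as JSON. carry_out: Moves the arm, as the interface text tells. Its arguments: {"type":"object","properties":{"motion":{"type":"string"}},"required":["motion"]}

```bash
mkdir -p pics; python3 - <<'E'
from bench import readout, imaging, robot
import cv2,pickle
for n in("side","top"):
    s=imaging.snapshot(n);pickle.dump(s,open(f"{n}0.pkl","wb"))
    cv2.imwrite(f"pics/{n}0.png",cv2.resize(s["pixels"][:,:,::-1],(800,600),interpolation=cv2.INTER_CUBIC))
    print(n,s["fx"],s["fy"],s["cx"],s["cy"],s["R"],s["t"])
o=readout.get_obs();print(o)
print(robot.hold_point_z)
E
```

```text
side 397.7051677633204 397.7051677633204 279.90698850191217 209.3257831038671 [[ 0.33936151 -0.94065125  0.00299984]
 [-0.60461241 -0.22056865 -0.76537135]
 [ 0.72060918  0.25792384 -0.64358193]] [-0.22206354  0.39145901  0.50474647]
top 503.6907842963899 503.6907842963899 280.04326859482376 202.6806899127813 [[ 0.09037628 -0.99589752 -0.00450161]
 [-0.97266741 -0.08729558 -0.21516876]
 [ 0.21389307  0.02382472 -0.9765665 ]] [-0.0561002   0.58786259  0.9486932 ]
{'time': 0.1, 'joint_positions': array([ 1.05390790e+00,  8.78791743e-02,  1.37208814e+00, -1.27793217e-05,
        1.68360990e+00, -1.03064880e-01]), 'qvel': array([-0.00177982, -0.00170359, -0.00306409, -0.00231616,  0.00158839,
       -0.00087874]), 'joint_torque': array([ 3.79806253e-03, -3.41250980e+01, -3.03301406e+01,  7.21081230e-02,
        3.03708413e-02, -8.51996720e-05]), 'tool_pos': array([0.22090672, 0.50314568, 0.20442988]), 'ee_rot': array([-3.13961732e+00, -1.91542334e-04,  2.72776750e+00]), 'wrist_force': array([ 0.03262449,  1.58217724, -0.72511935]), 'wrist_torque': array([0.0163101 , 0.00681858, 0.03429466]), 'finger_force': 0.0, 'width': 0.09412089044342593}
0.0188
```

View pics/top0.png

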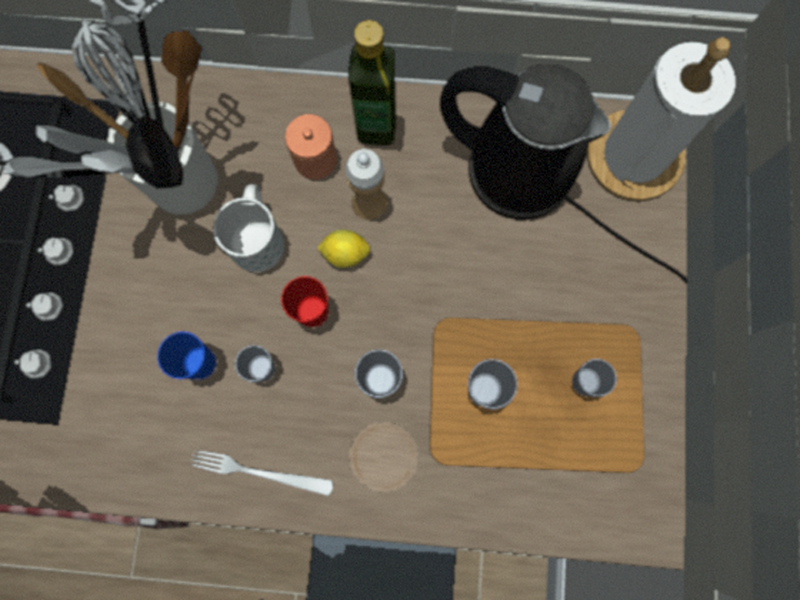

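View pics/side0.png

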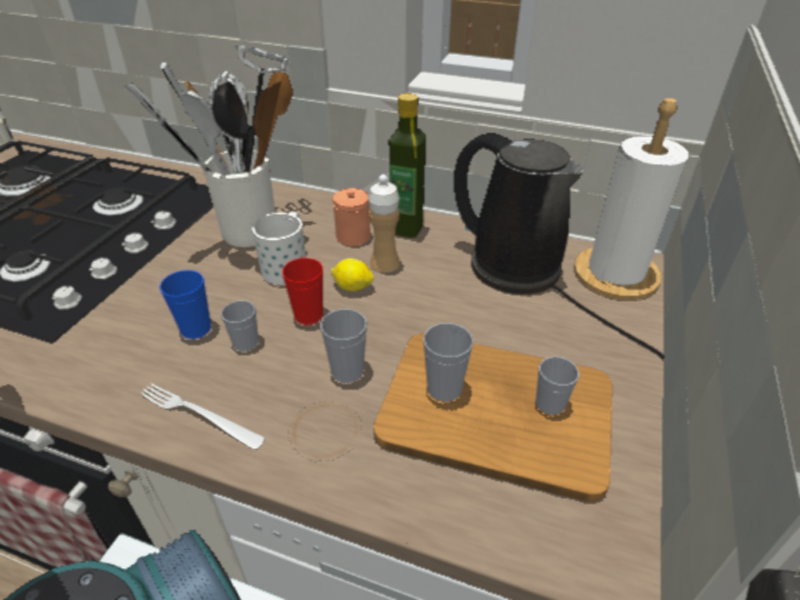

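The top view shows the loose tall tumbler's rim at about (380,374), loose short (256,363), standing tall (493,385) and standing short (596,379). The side view agrees with this layout. Next I'll fit the rims in both views.

```bash
cat > h.py <<'E'
import numpy as np,cv2,pickle
def proj(s,X):
    c=np.atleast_2d(X)@np.array(s["R"]).T+s["t"]
    return np.c_[s["fx"]*c[:,0]/c[:,2]+s["cx"],s["fy"]*c[:,1]/c[:,2]+s["cy"]]
def back(s,u,v,z):
    R=np.array(s["R"]);C=-R.T@s["t"];d=R.T@[(u-s["cx"])/s["fx"],(v-s["cy"])/s["fy"],1]
    return C+d*(z-C[2])/d[2]
def circ(x,y,z,r,n=72):
    a=np.linspace(0,2*np.pi,n,endpoint=False);return np.c_[x+r*np.cos(a),y+r*np.sin(a),0*a+z]
def crop(s,c,items,w=70,k=4,h=None):
    """enlarged crop round world point c with circles (x,y,z,r) drawn"""
    h=h or w
    u,v=proj(s,c)[0].astype(int);u0,v0=max(u-w//2,0),max(v-h//2,0)
    im=cv2.resize(np.ascontiguousarray(s["pixels"][v0:v0+h,u0:u0+w,::-1]),None,fx=k,fy=k,interpolation=cv2.INTER_CUBIC)
    for (x,y,z,r),col in items:
        p=(proj(s,circ(x,y,z,r))-[u0,v0]+.5)*k
        cv2.polylines(im,[np.round(p).astype(int)],True,col,1)
    return im
E
python3 - <<'E'
from h import *
top=pickle.load(open("top0.pkl","rb"));side=pickle.load(open("side0.pkl","rb"))
T={"TL":(380,374,.096,0,.032,.024),"SL":(256,363.5,.066,0,.0255,.02),"TS":(493,385,.118,.022,.032,.024),"SS":(596,379,.088,.022,.0255,.02)}
rows=[]
for s_ in (top,side): rows.append([])
# side rim centres
S={"TL":(344.5,331),"SL":(240,315),"TS":(447,344),"SS":(557,373)}
for n,(u,v,zt,zb,rt,rb) in T.items():
    P=back(top,u*.7-.15,v*.7-.15,zt);Q=back(side,S[n][0]*.7-.15,S[n][1]*.7-.15,zt)
    print(n,P.round(4),Q.round(4))
    for i,s in enumerate((top,side)):
        it=[((P[0],P[1],zt,rt),(0,255,0)),((P[0],P[1],zb,rb),(0,255,255))]
        rows[i].append(crop(s,[P[0],P[1],(zt+zb)/2],it,48,4,66))
cv2.imwrite("pics/fit.png",np.vstack([np.hstack(r) for r in rows]))
# gradient fit, both views jointly
from scipy.optimize import minimize
from scipy.ndimage import map_coordinates
for n,(u,v,zt,zb,rt,rb) in T.items():
    P=back(top,u*.7-.15,v*.7-.15,zt)
    def cost(q,ss):
        c=0
        for s in ss:
            g=cv2.GaussianBlur(cv2.cvtColor(s["pixels"],cv2.COLOR_RGB2GRAY).astype(float),(0,0),.8)
            a,b=[map_coordinates(g,proj(s,circ(q[0],q[1],zt,r))[:,::-1].T,order=1) for r in(rt+.0025,rt-.0005)]
            c-=abs(a-b).mean()
        return c
    for ss in([top],[side],[top,side]):
        r=minimize(cost,P[:2],args=(ss,),method="Nelder-Mead",options=dict(initial_simplex=P[:2]+np.array([[0,0],[.004,0],[0,.004]])));print(n,r.x.round(4),round(r.fun,1))
E
```

```text
TL [0.467  0.0126 0.096 ] [0.452  0.0074 0.096 ]
SL [0.469 0.185 0.066] [0.4592 0.1814 0.066 ]
TS [ 0.4639 -0.135   0.118 ] [ 0.4536 -0.1353  0.118 ]
SS [ 0.4871 -0.2748  0.088 ] [ 0.4809 -0.2748  0.088 ]
TL [0.469  0.0104] -18.8
TL [0.4616 0.017 ] -13.3
TL [0.4684 0.0103] -25.2
SL [0.4734 0.1879] -20.6
SL [0.4633 0.1864] -12.6
SL [0.4647 0.1886] -28.8
TS [ 0.4608 -0.1327] -20.9
TS [ 0.4591 -0.1318] -11.6
TS [ 0.4605 -0.1324] -31.5
SS [ 0.4856 -0.271 ] -17.5
SS [ 0.4838 -0.273 ] -12.4
SS [ 0.4857 -0.2715] -28.6
```

View pics/fit.png

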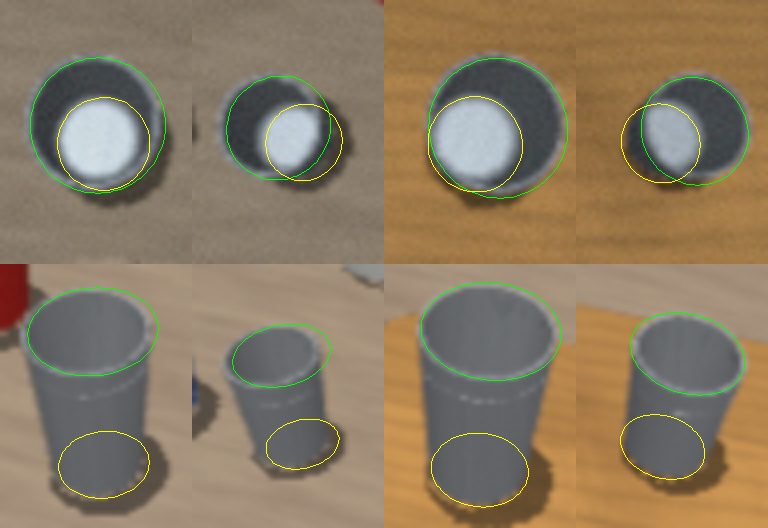

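The overlays sit a few mm off: the true rims lie slightly left and up of the drawn circles for the loose tumblers, and right for the short standing one. Steel is grey and wood is coloured, so I'll fit the full silhouettes by colour in both views.

```bash
cat >> h.py <<'E'
from scipy.optimize import minimize
def fit(views,p0,zt,zb,rt,rb,w=30):
    """x,y of a tumbler from its grey silhouette (soft template, per-view)"""
    def cost(q):
        c=0
        for s in views:
            P=np.vstack([circ(q[0],q[1],zt,rt),circ(q[0],q[1],zb,rb)])
            u,v=proj(s,[p0[0],p0[1],(zt+zb)/2])[0].astype(int)
            a=s["pixels"][v-w-10:v+w+10,u-w:u+w].astype(float)
            f=(a[...,0]-a[...,2])/(a.sum(2)+10)
            K=16;p=(proj(s,P)-[u-w,v-w-10]+.5)*K
            m=np.zeros((a.shape[0]*K//2,a.shape[1]*K//2),np.uint8)
            cv2.fillConvexPoly(m,cv2.convexHull(np.round(p/2).astype(np.int32)),255)
            m=cv2.GaussianBlur(cv2.resize(m,(a.shape[1],a.shape[0]),interpolation=cv2.INTER_AREA).astype(float)/255,(0,0),.5)
            c+=np.corrcoef(m.ravel(),f.ravel())[0,1]
        return c/len(views)
    p0=np.array(p0[:2])
    r=minimize(cost,p0,method="Nelder-Mead",options=dict(initial_simplex=p0+np.array([[-.004,-.004],[.006,0],[0,.006]]),xatol=1e-4,fatol=1e-6))
    return r.x,r.fun
G={"TL":(.466,.012,.096,0,.032,.024),"SL":(.467,.186,.066,0,.0255,.02),"TS":(.462,-.133,.118,.022,.032,.024),"SS":(.485,-.272,.088,.022,.0255,.02)}
E
python3 - <<'E'
from h import *
top=pickle.load(open("top0.pkl","rb"));side=pickle.load(open("side0.pkl","rb"))
rows=[[],[]]
for n,(x,y,*d) in G.items():
    R=[fit(v,(x,y),*d) for v in([top],[side],[top,side])]
    print(n,*[(r[0].round(4),round(r[1],3)) for r in R])
    P=R[2][0]
    for i,s in enumerate((top,side)):
        it=[((P[0],P[1],d[0],d[2]),(0,255,0)),((P[0],P[1],d[1],d[3]),(0,255,255))]
        rows[i].append(crop(s,[P[0],P[1],(d[0]+d[1])/2],it,48,4,66))
cv2.imwrite("pics/fit2.png",np.vstack([np.hstack(r) for r in rows]))
E
```

```text
TL (array([0.4679, 0.0147]), np.float64(-0.987)) (array([0.4661, 0.016 ]), np.float64(-0.513)) (array([0.4678, 0.0154]), np.float64(-0.747))
SL (array([0.4697, 0.1901]), np.float64(-0.532)) (array([0.4668, 0.1901]), np.float64(-0.25)) (array([0.469 , 0.1905]), np.float64(-0.388))
TS (array([ 0.4659, -0.1341]), np.float64(-0.994)) (array([ 0.4665, -0.1333]), np.float64(-0.845)) (array([ 0.4659, -0.1336]), np.float64(-0.918))
SS (array([ 0.4899, -0.277 ]), np.float64(-0.991)) (array([ 0.4892, -0.276 ]), np.float64(-0.783)) (array([ 0.4898, -0.2765]), np.float64(-0.886))
```

View pics/fit2.png

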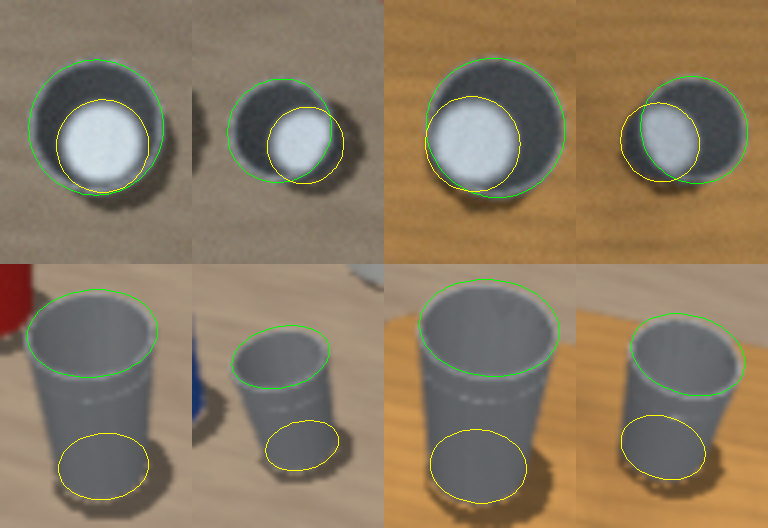

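The overlays now match rim and foot in both views. The tall loose tumbler is at (0.468, 0.015), short loose (0.469, 0.190), tall standing (0.466, -0.134) and short standing (0.490, -0.277), with the standing pair 145 mm apart as expected. I'll turn the tool so the fingers close along world x.

Request:
carry_out(motion="0 0 0 0 0 0.079 1;0 0 0 0 0 0.079 1;0 0 0 0 0 0.079 1;0 0 0 0 0 0.079 1;0 0 0 0 0 0.079 1;0 0 0 0 0 0.079 1;0 0 0 0 0 0.0785 1;0 0 0 0 0 0 1")

```text
time: 1.1
tool_pos: [0.221, 0.5034, 0.2049]
ee_rot: [-3.141, 0.001, 1.573]
wrist_force: [0.6, -0.4, 0.1]
width: 0.0938
finger_force: 0.0
```

Request:
carry_out(motion="-0.12 0.06 0 0 0 0 1;-0.22 0.11 0 0 0 0 1;-0.22 0.11 0 0 0 0 1;-0.22 0.11 0 0 0 0 1;-0.22 0.11 0 0 0 0 1;-0.22 0.11 0 0 0 0 1;-0.22 0.11 0 0 0 0 1;-0.22 0.11 0 0 0 0 1;-0.22 0.11 0 0 0 0 1;-0.22 0.11 0 0 0 0 1;-0.22 0.11 0 0 0 0 1;-0.12 0.07 0 0 0 0 1")

```text
time: 2.6
tool_pos: [0.4675, 0.0134, 0.2051]
ee_rot: [-3.141, 0.0, 1.571]
wrist_force: [-0.4, 0.5, -0.5]
width: 0.0938
finger_force: 0.0
```

Request:
carry_out(motion="0 0 0 0 0 0 1;0 0 0 0 0 0 1;0 0 0 0 0 0 1")

```text
time: 2.98
tool_pos: [0.4667, 0.0166, 0.2056]
ee_rot: [3.141, -0.0, 1.573]
wrist_force: [0.6, -0.7, -0.3]
width: 0.094
finger_force: 0.0
```

Request:
carry_out(motion="-0.002 0.004 0.1 0 0 0 1;0 0 0.15 0 0 0 1;0 0 0.15 0 0 0 1;0 0 0.12 0 0 0 1;0 0 0.08 0 0 0 1;0 0 0.05 0 0 0 1;0 0 0 0 0 0 0;0 0 0 0 0 0 0;0 0 0 0 0 0 0;0 0 0 0 0 0 0;0 0 0 0 0 0 0;0 0 0 0 0 0 0")

```text
time: 4.47
tool_pos: [0.4684, 0.0151, 0.0763]
ee_rot: [3.14, 0.0, 1.571]
wrist_force: [-1.3, 0.4, 4.5]
width: 0.0625
finger_force: 30.0
```

Request:
carry_out(motion="0 0 -0.03 0 0 0 0;0 0 -0.08 0 0 0 0;0 0 -0.12 0 0 0 0;0 0 -0.12 0 0 0 0;0 0 -0.12 0 0 0 0;0 0 -0.12 0 0 0 0;0 0 -0.08 0 0 0 0;0 0 -0.03 0 0 0 0;0 0 0 0 0 0 0;0 0 0 0 0 0 0")

```text
time: 5.72
tool_pos: [0.4673, 0.0152, 0.2143]
ee_rot: [-3.139, -0.0, 1.571]
wrist_force: [-1.0, 0.2, -0.4]
width: 0.0627
finger_force: 30.0
```

Request:
carry_out(motion="-0.03 0 0 0 0 0 0;-0.07 -0.01 0 0 0 0 0;-0.1 0 0 0 0 0 0;-0.12 0 0 0 0 0 0;-0.12 0 0 0 0 0 0;-0.12 0 0 0 0 0 0;-0.1 0 0 0 0 0 0;-0.06 0 0 0 0 0 0;-0.025 0 0 0 0 0 0;0 0 0 0 0 0 0;0 0 0 0 0 0 0;0 0 0 0 0 0 0")

```text
time: 7.22
tool_pos: [0.4659, -0.1333, 0.2156]
ee_rot: [3.141, -0.0, 1.572]
wrist_force: [0.1, -0.3, -0.9]
width: 0.0624
finger_force: 30.0
```

```bash
python3 - <<'E'
from h import *
from bench import readout, imaging
o=readout.get_obs();p=o["tool_pos"];print(p,o["ee_rot"],o["wrist_force"])
ims=[];zt=p[2]+.021
for n in("top","side"):
    s=imaging.snapshot(n);pickle.dump(s,open(n+"1.pkl","wb"))
    it=[((.466,-.134,.118,.032),(0,255,0)),((.466,-.134,.022,.024),(0,255,0)),((p[0],p[1],zt,.032),(0,255,255)),((p[0],p[1],zt-.096,.024),(0,255,255))]
    ims.append(crop(s,[p[0],p[1],.12],it,95,4,140))
cv2.imwrite("pics/c1.png",np.hstack(ims))
E
```

```text
[ 0.46593163 -0.13332289  0.21556966] [ 3.14135153e+00 -1.44427887e-04  1.57156057e+00] [ 0.14587717 -0.28640405 -0.89405326]
```

View pics/c1.png

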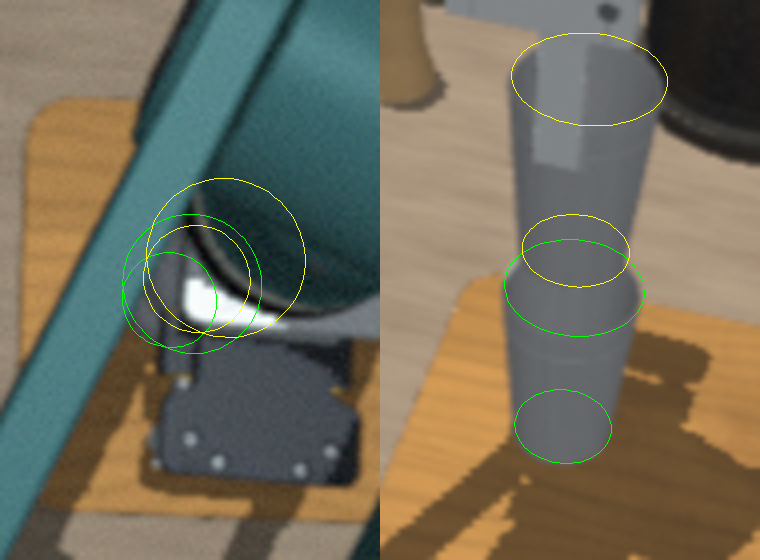

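In the side view the held tumbler is upright and coaxial with the standing one: rim at about (588,80), the lower rim at (574,288). The held one is about 1 mm to the left. I'll lower it to about 6 mm above its seat.

Request:
carry_out(motion="-0.004 0 0.03 0 0 0 0;0 0 0.06 0 0 0 0;0 0 0.08 0 0 0 0;0 0 0.08 0 0 0 0;0 0 0.06 0 0 0 0;0 0 0.04 0 0 0 0;0 0 0.03 0 0 0 0;0 0 0.02 0 0 0 0;0 0 0 0 0 0 0;0 0 0 0 0 0 0")

```text
time: 8.57
tool_pos: [0.4661, -0.1347, 0.1359]
ee_rot: [3.141, 0.0, 1.571]
wrist_force: [-0.1, -1.2, -0.6]
width: 0.0628
finger_force: 30.0
```

Request:
carry_out(motion="0 0 0.005 0 0 0 0;0 0 0 0 0 0 0;0 0 0.005 0 0 0 0;0 0 0 0 0 0 0;0 0 0 0 0 0 0")

```text
time: 9.2
tool_pos: [0.4659, -0.1346, 0.1334]
ee_rot: [3.141, -0.0, 1.571]
wrist_force: [-0.6, 0.1, -1.7]
width: 0.0626
finger_force: 30.0
```

Request:
carry_out(motion="0 0 0.005 0 0 0 0;0 0 0 0 0 0 0;0 0 0 0 0 0 0")

```text
time: 9.57
tool_pos: [0.4659, -0.1346, 0.1324]
ee_rot: [3.141, -0.0, 1.571]
wrist_force: [0.0, -0.2, -1.5]
width: 0.0627
finger_force: 30.0
```

Request:
carry_out(motion="0 0 0.005 0 0 0 0;0 0 0 0 0 0 0;0 0 0 0 0 0 0")

```text
time: 9.95
tool_pos: [0.466, -0.1346, 0.1315]
ee_rot: [3.141, -0.0, 1.571]
wrist_force: [0.7, 0.2, -2.5]
width: 0.0627
finger_force: 30.0
```

Request:
carry_out(motion="0 0 0.004 0 0 0 0;0 0 0 0 0 0 0;0 0 0 0 0 0 0")

```text
time: 10.32
tool_pos: [0.466, -0.1346, 0.1307]
ee_rot: [3.141, -0.0, 1.571]
wrist_force: [0.4, 0.7, -0.2]
width: 0.0626
finger_force: 30.0
```

Request:
carry_out(motion="0 0 0.003 0 0 0 0;0 0 0 0 0 0 0;0 0 0 0 0 0 0")

```text
time: 10.7
tool_pos: [0.466, -0.1346, 0.1302]
ee_rot: [3.141, -0.0, 1.571]
wrist_force: [0.9, -0.0, -0.2]
width: 0.0626
finger_force: 30.0
```

Request:
carry_out(motion="0 0 0.003 0 0 0 0;0 0 0 0 0 0 0;0 0 0 0 0 0 0")

```text
time: 11.08
tool_pos: [0.466, -0.1347, 0.1297]
ee_rot: [3.141, 0.0, 1.571]
wrist_force: [1.2, 0.3, 1.3]
width: 0.0626
finger_force: 30.0
```

Request:
carry_out(motion="0 0 0.003 0 0 0 0;0 0 0 0 0 0 0;0 0 0 0 0 0 0")

```text
time: 11.45
tool_pos: [0.4661, -0.1347, 0.1292]
ee_rot: [3.141, 0.0, 1.571]
wrist_force: [1.5, 0.4, 3.0]
width: 0.0625
finger_force: 30.0
```

Force has risen to +3 N at the expected seat height, so it is resting. I'll release gently; opening only slightly first.

Request:
carry_out(motion="0 0 0 0 0 0 0.72;0 0 0 0 0 0 0.76;0 0 0 0 0 0 0.85;0 0 0 0 0 0 1;0 0 0 0 0 0 1;0 0 -0.02 0 0 0 1;0 0 -0.06 0 0 0 1;0 0 -0.12 0 0 0 1;0 0 -0.12 0 0 0 1;0 0 -0.08 0 0 0 1;0 0 -0.03 0 0 0 1;0 0 0 0 0 0 1")

```text
time: 12.95
tool_pos: [0.4659, -0.1347, 0.2149]
ee_rot: [3.141, 0.0, 1.571]
wrist_force: [-0.1, 0.0, -0.5]
width: 0.0939
finger_force: 0.0
```

```bash
python3 - <<'E'
from h import *
from bench import readout, imaging
print(readout.get_obs()["tool_pos"])
s=imaging.snapshot("side");pickle.dump(s,open("side2.pkl","wb"))
x,y=.466,-.134
it=[((x,y,.118,.032),(0,255,0)),((x,y,.022,.024),(0,255,0)),((x,y,.149,.032),(0,255,255))]
cv2.imwrite("pics/c2.png",np.hstack([crop(s,[x,y,.1],[],95,4,120),crop(s,[x,y,.1],it,95,4,120)]))
E
```

```text
[ 0.46590921 -0.13467351  0.21494453]
```

View pics/c2.png

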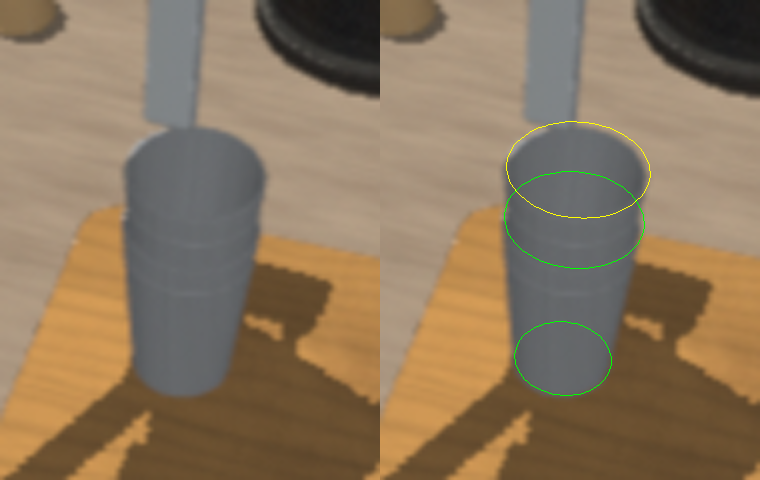

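The tall pair is nested and upright. The upper rim at (575,170) matches the predicted +31 mm seat. Next is the short one.

Request:
carry_out(motion="0.06 0.016 0 0 0 0 1;0.14 0 0 0 0 0 1;0.2 0 0 0 0 0 1;0.2 0 0 0 0 0 1;0.2 0 0 0 0 0 1;0.2 0 0 0 0 0 1;0.2 0 0 0 0 0 1;0.2 0 0 0 0 0 1;0.14 0 0 0 0 0 1;0.06 0 0 0 0 0 1;0.025 0 0 0 0 0 1;0 0 0 0 0 0 1")

```text
time: 14.5
tool_pos: [0.4691, 0.19, 0.2147]
ee_rot: [-3.141, 0.0, 1.57]
wrist_force: [0.4, -0.2, -0.6]
width: 0.0939
finger_force: 0.0
```

Request:
carry_out(motion="0 0 0.08 0 0 0 1;0 0 0.15 0 0 0 1;0 0 0.15 0 0 0 1;0 0 0.15 0 0 0 1;0 0 0.13 0 0 0 1;0 0 0.1 0 0 0 1;0 0 0.06 0 0 0 1;0 0 0.03 0 0 0 1;0 0 0 0 0 0 1;0 0 0 0 0 0 1")

```text
time: 15.75
tool_pos: [0.4698, 0.1905, 0.0458]
ee_rot: [3.14, -0.001, 1.571]
wrist_force: [0.3, -0.7, 0.3]
width: 0.0943
finger_force: 0.0
```

Request:
carry_out(motion="0 0 0 0 0 0 0;0 0 0 0 0 0 0;0 0 0 0 0 0 0;0 0 0 0 0 0 0;0 0 0 0 0 0 0;0 0 0 0 0 0 0;0 0 0 0 0 0 0")

```text
time: 16.62
tool_pos: [0.469, 0.1904, 0.0449]
ee_rot: [-3.141, -0.0, 1.571]
wrist_force: [0.0, -0.7, -0.2]
width: 0.0491
finger_force: 30.0
```

Request:
carry_out(motion="0 0 -0.03 0 0 0 0;0 0 -0.08 0 0 0 0;0 0 -0.14 0 0 0 0;0 0 -0.14 0 0 0 0;0 0 -0.14 0 0 0 0;0 0 -0.14 0 0 0 0;0 0 -0.12 0 0 0 0;0 0 -0.09 0 0 0 0;0 0 -0.045 0 0 0 0;0 0 0 0 0 0 0;0 0 0 0 0 0 0")

```text
time: 18.0
tool_pos: [0.4686, 0.1902, 0.2287]
ee_rot: [-3.14, 0.001, 1.571]
wrist_force: [-0.2, -0.1, -1.3]
width: 0.0496
finger_force: 30.0
```

Request:
carry_out(motion="-0.05 0 0 0 0 0 0;-0.11 0.01 0 0 0 0 0;-0.17 0.01 0 0 0 0 0;-0.2 0.01 0 0 0 0 0;-0.2 0.01 0 0 0 0 0;-0.2 0.01 0 0 0 0 0;-0.2 0.01 0 0 0 0 0;-0.2 0.01 0 0 0 0 0;-0.2 0.01 0 0 0 0 0;-0.2 0.01 0 0 0 0 0;-0.2 0.01 0 0 0 0 0;-0.17 0 0 0 0 0 0")

```text
time: 19.5
tool_pos: [0.4882, -0.2316, 0.229]
ee_rot: [-3.14, -0.001, 1.57]
wrist_force: [0.6, 0.3, -0.6]
width: 0.0499
finger_force: 30.0
```

Request:
carry_out(motion="-0.12 0 0 0 0 0 0;-0.075 0 0 0 0 0 0;-0.04 0 0 0 0 0 0;0 0 0 0 0 0 0;0 0 0 0 0 0 0;0 0 0 0 0 0 0")

```text
time: 20.25
tool_pos: [0.4892, -0.2759, 0.2301]
ee_rot: [3.141, -0.0, 1.572]
wrist_force: [-0.1, 0.1, -0.6]
width: 0.0494
finger_force: 30.0
```

```bash
python3 - <<'E'
from h import *
from bench import readout, imaging
o=readout.get_obs();p=o["tool_pos"];print(p)
s=imaging.snapshot("side");pickle.dump(s,open("side3.pkl","wb"))
x,y=.490,-.2767;zt=p[2]+.021
it=[((x,y,.088,.0255),(0,255,0)),((x,y,.022,.02),(0,255,0)),((p[0],p[1],zt,.0255),(0,255,255)),((p[0],p[1],zt-.066,.02),(0,255,255))]
cv2.imwrite("pics/c3.png",np.hstack([crop(s,[x,y,.12],[],95,4,140),crop(s,[x,y,.12],it,95,4,140)]))
E
```

```text
[ 0.48923926 -0.27588133  0.2300701 ]
```

View pics/c3.png

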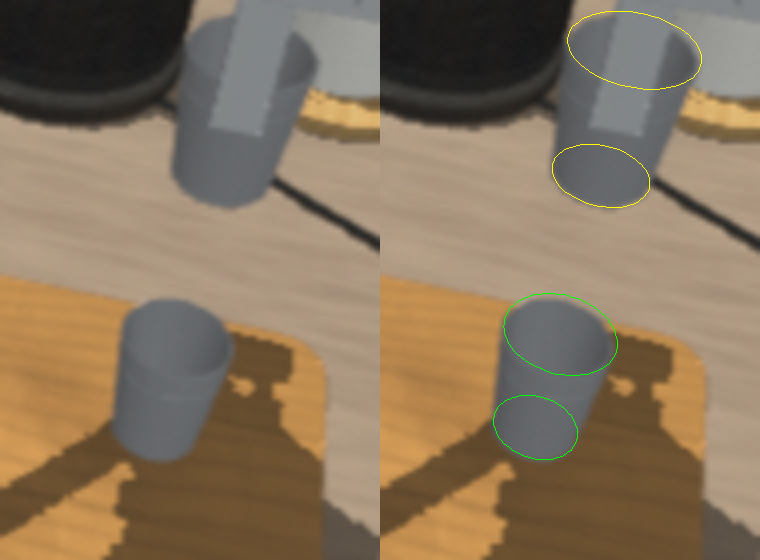

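The held short tumbler is upright at (634,50) and aligned with the standing one at (560,335). I'll lower it to about 6 mm above its seat.

Request:
carry_out(motion="-0.003 0 0.04 0 0 0 0;0 0 0.09 0 0 0 0;0 0 0.12 0 0 0 0;0 0 0.12 0 0 0 0;0 0 0.09 0 0 0 0;0 0 0.06 0 0 0 0;0 0 0.05 0 0 0 0;0 0 0.04 0 0 0 0;0 0 0.02 0 0 0 0;0 0 0 0 0 0 0;0 0 0 0 0 0 0")

```text
time: 21.68
tool_pos: [0.4893, -0.2774, 0.1044]
ee_rot: [3.141, 0.0, 1.571]
wrist_force: [0.9, 0.6, -1.2]
width: 0.0495
finger_force: 30.0
```

Request:
carry_out(motion="0 0 0.005 0 0 0 0;0 0 0 0 0 0 0;0 0 0.005 0 0 0 0;0 0 0 0 0 0 0;0 0 0 0 0 0 0")

```text
time: 22.3
tool_pos: [0.4891, -0.2772, 0.1018]
ee_rot: [3.141, -0.0, 1.571]
wrist_force: [0.2, 0.4, -0.9]
width: 0.0499
finger_force: 30.0
```

Request:
carry_out(motion="0 0 0.004 0 0 0 0;0 0 0 0 0 0 0;0 0 0 0 0 0 0")

```text
time: 22.68
tool_pos: [0.4891, -0.2772, 0.101]
ee_rot: [3.142, -0.0, 1.571]
wrist_force: [-0.1, 1.0, -1.1]
width: 0.0495
finger_force: 30.0
```

Request:
carry_out(motion="0 0 0.003 0 0 0 0;0 0 0 0 0 0 0;0 0 0 0 0 0 0")

```text
time: 23.05
tool_pos: [0.489, -0.2773, 0.1004]
ee_rot: [3.142, -0.0, 1.571]
wrist_force: [0.6, -0.4, -1.5]
width: 0.0498
finger_force: 30.0
```

Request:
carry_out(motion="0 0 0.003 0 0 0 0;0 0 0 0 0 0 0;0 0 0 0 0 0 0")

```text
time: 23.42
tool_pos: [0.489, -0.2772, 0.0998]
ee_rot: [3.142, -0.0, 1.571]
wrist_force: [0.5, -0.2, -0.8]
width: 0.0493
finger_force: 30.0
```

Request:
carry_out(motion="0 0 0.003 0 0 0 0;0 0 0 0 0 0 0;0 0 0 0 0 0 0")

```text
time: 23.8
tool_pos: [0.4891, -0.2772, 0.0992]
ee_rot: [3.142, -0.0, 1.571]
wrist_force: [0.3, 0.0, -0.4]
width: 0.0494
finger_force: 30.0
```

Request:
carry_out(motion="0 0 0.003 0 0 0 0;0 0 0 0 0 0 0;0 0 0 0 0 0 0")

```text
time: 24.18
tool_pos: [0.4891, -0.2772, 0.0987]
ee_rot: [3.141, -0.0, 1.571]
wrist_force: [0.0, 0.5, -1.3]
width: 0.0494
finger_force: 30.0
```

Request:
carry_out(motion="0 0 0.003 0 0 0 0;0 0 0 0 0 0 0;0 0 0 0 0 0 0")

```text
time: 24.55
tool_pos: [0.4892, -0.2773, 0.0982]
ee_rot: [3.141, 0.0, 1.571]
wrist_force: [0.9, 0.5, -0.8]
width: 0.0493
finger_force: 30.0
```

Request:
carry_out(motion="0 0 0.003 0 0 0 0;0 0 0 0 0 0 0;0 0 0 0 0 0 0")

```text
time: 24.92
tool_pos: [0.4893, -0.2773, 0.0977]
ee_rot: [3.141, 0.0, 1.571]
wrist_force: [0.6, -0.0, 0.4]
width: 0.0497
finger_force: 30.0
```

Request:
carry_out(motion="0 0 0 0 0 0 0;0 0 0 0 0 0 0")

```text
time: 25.18
tool_pos: [0.4892, -0.2773, 0.0977]
ee_rot: [3.141, 0.0, 1.571]
wrist_force: [1.4, 0.1, 2.1]
width: 0.0495
finger_force: 30.0
```

Contact, at +2 N and the predicted height. Releasing.

Request:
carry_out(motion="0 0 0 0 0 0 0.58;0 0 0 0 0 0 0.62;0 0 0 0 0 0 0.75;0 0 0 0 0 0 1;0 0 0 0 0 0 1;0 0 -0.02 0 0 0 1;0 0 -0.06 0 0 0 1;0 0 -0.14 0 0 0 1;0 0 -0.16 0 0 0 1;0 0 -0.16 0 0 0 1;0 0 -0.1 0 0 0 1;0 0 -0.04 0 0 0 1")

```text
time: 26.68
tool_pos: [0.4897, -0.2777, 0.2362]
ee_rot: [3.138, 0.002, 1.571]
wrist_force: [0.3, -1.0, -0.6]
width: 0.0939
finger_force: 0.0
```

```bash
python3 - <<'E'
from h import *
from bench import imaging
s=imaging.snapshot("side")
it=[((.49,-.277,z,r),c) for z,r,c in((.119,.0255,(0,255,255)),(.022,.02,(0,255,0)))]+[((.466,-.134,z,r),c) for z,r,c in((.149,.032,(0,255,255)),(.022,.024,(0,255,0)))]
c=[.478,-.205,.1]
cv2.imwrite("pics/c4.png",np.hstack([crop(s,c,[],130,3,130),crop(s,c,it,130,3,130)]))
E
```

```text
(no output)
```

View pics/c4.png

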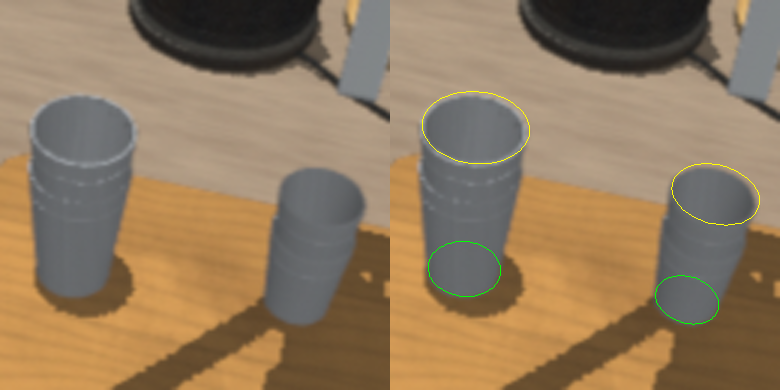

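Both pairs stand nested and upright, with rims at about (475,128) and (713,197), at the predicted seat heights. The gripper is clear, so I'm handing in.

```bash
python3 -c "
from bench import robot
print(robot.close_job())"
```

```text
the job is handed in; nothing more can be done
None
```

Both loose tumblers are nested in their matching standing tumblers on the board, each pair upright, and the job was handed in at about 27 s; no verdict came back.

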